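Set a fin under the inspection magnifier

ROBOT

A 6-joint arm with a two-finger parallel gripper is mounted at the origin on the work surface. World frame = base frame: x ahead of the robot, y to its left, z up, the work surface at z = 0. Lengths are in m, angles in rad, forces in N, time in s.
With the tool pointing down it reaches from about 0.4 to 0.825 m from the base axis. Payload 7 kg.
Tool frame: the origin (TCP) lies on the centre line of the jaws, within the pads' length; the fingertips stand 22 mm ahead of it and the grasp point (between the pads) lies 3 mm ahead of it; z points along the fingers, y is the line along which they close (so a half turn about z gives the same grasp; the last joint's range is limited). The gripper opens to 88 mm and grips with 3 to 60 N. Pads are 19 mm wide; open, the fingers measure 130 mm over their backs; the gripper's body (78 mm by 193 mm) begins 47 mm behind the grasp point.
Start: joints at [-0.849, 0.359, 0.012, 0, -1.224, -0.288], TCP at [0.284, -0.612, 0.249] pointing down, gripper open.
Joint ranges: [-3.07, 3.07], [-1.43, 2.12], [-1.02, 1.25], [-3.03, 1.67], [-3.05, -0], [-3.03, 3.03]. Speed limits (rad/s): [2.39, 2.39, 3.01, 3.14, 3.14, 3.14].

INTERFACE

Orientations are given as [roll, pitch, yaw] about the fixed x, y, z axes, in that order (R = Rz(yaw) Ry(pitch) Rx(roll)).
In Python, from station import arm gives the robot as it stands.
- The arm moves only by the tool arm_command, never from a script. Its argument "series" is one flat list of numbers, 7 for each row, row after row: the turn, a rotation vector about the tool's x, y, z each as a share of 90 degrees, from -1 to 1, then the shift along the tool's x, y, z each as a share of 0.1 m, from -1 to 1, then the opening, from 0 (shut) to 1 (fully open). A call has 1 to 8 rows; each row is the pose to reach, as a shift and turn from the pose commanded when the call began, along the tool's axes at that moment; what a row does not reach only later rows make up. A row lasts 1/8 s, in which the tool goes at most 62.5 mm and 10.7 degrees, less where a joint would pass 70% of its speed; a pose out of reach is approached as far as the arm can. A call with a number of a shift or a turn outside -1 to 1 is refused whole. A call with a gripper value outside its range is refused whole. The fingers move at their own pace and stop on an object; "force" is the grip in N (left out, the last holds). Time passes only in rows, so rows that repeat a pose let the fingers close. It gives the time, the measured TCP pose, the force, the opening and the grip force at its end, in the units of the state.
- arm.get_state(): the state, without advancing time (a new reading comes with each control period).
- arm.grab_frame(name): name is "scene" or "side" or "wrist"; returns the picture (420x560x3 uint8, blue, green, red); there is no depth.
- arm.camera_model(name): a dict with "fovy" (degrees; the focal length in pixels is half the picture's height over the tangent of half this angle, whatever the lens; pixels are square), "cx", "cy" (the principal point, pixels), "pose" (4x4, takes a point from camera to world coordinates). Camera axes: x right, y down, z forward; pixel columns grow to the right and rows downward; lengths in m; the calibration is good to about 2 mm. A picture is of the moment at which its call begins: read the wrist's pose just before it. camera_model takes no time and is no camera call; for the wrist camera it gives the pose at the moment of the call.
- arm.job_done(): hands the job in; it is judged then, once.
The state is a dict: "t": time; "q": joint angles; "qd": joint speeds; "joint_efforts": joint torques, N m; "eef_pos": TCP position; "ee_rot": TCP orientation; "force": force on the tool from outside, world axes, zero at the start; "moment": the same for the moment, N m; "width": finger opening in m; "gripper_force": force on a finger pad.
Only numpy, scipy, OpenCV 4.12 (cv2) and the standard library are available. Lean on these libraries where they do the work, as an engineer would, in place of code of your own. Each camera call takes 0.05 s, during which the arm holds its last target. There are 200 camera calls.

TASK

Get the clamped fin ready for inspection, pushing with a fingertip and picking nothing up. First push the arms of the three-armed wheel round, either way, until its red arm points at the yellow index mark; then push the white magnifier arm round until it comes up against its stop with the lens over the fin. Do not touch the clamped fin or the lens, leave the wheel on its mark, and leave the other things on the bench where they are.

Things in the scene. Friction and masses are not known exactly. Their poses are not given: they have to be found in the camera images.
- wheel (a joint): turn of the three-armed wheel about its vertical axis, rad: 0 (or any whole turn) when the red arm points at the yellow mark, growing counter-clockwise seen from above; it turns freely either way, needs about 0.12 N m (1 to 2 N at the arm) and stays where it is left.
- hub (a point): point on the wheel's axis at the height of the arms (70 mm above the table). The hub is 52 mm across, its top 82 mm above the table. Below the arms is only a flat round base 300 mm across, its top 16 mm above the table. Two of the three arms are steel with black balls
- red_tip (a point): centre of the red ball at the end of the red arm, 118 mm from the axis (ball 22 mm across). The wheel has three level round arms 120 degrees apart, 14 mm thick, their centre lines 70 mm above the table, each from the hub to a ball; this one is red
- mark (a point): the point, 118 mm from the wheel's axis and 70 mm above the table, where the centre of the red ball must come. The yellow index mark itself is an upright tab just outside it, its inner nose 139 mm from the axis, 94 mm tall; it is fixed
- fin (a point): the clamped aluminium fin standing on the wheel's hub, in line with the red arm, 46 mm wide, 4 mm thick; with its black clamp block (44 x 18 mm) it reaches from 80 to about 141 mm above the table; this point is at the underside of the clamp, on the wheel's axis. It turns with the wheel. Not to be touched
- swing (a joint): turn of the magnifier arm about the vertical post, rad: 0 at its stop with the lens over the fin; grows counter-clockwise seen from above as the arm is swung away (at most 1.8). So it is closed by pushing it clockwise. It needs about 0.15 N m (1.5 N at 100 mm) and stays where it is left
- swing_pivot (a point): point on the axis of the magnifier's post at the height of the arm's centre line (190 mm above the table). The post stands 250 mm from the wheel's axis, its cap is 32 mm across with its top 201 mm above the table.
- swing_mid (a point): point on the centre line of the magnifier arm (a white, level, round bar 14 mm thick, running 200 mm out from the post to the lens), 100 mm out from the post's axis, 190 mm above the table: a good place to push
- lens (a point): the round magnifier lens in its white rim, 104 mm across, 12 mm thick, at the end of the magnifier arm; this point is its centre, 250 mm from the post's axis, 190 mm above the table. Not to be touched
- fin_a: loose aluminium fin lying flat, about 72 x 75 mm, 11 mm high; bystander
- fin_b: another loose fin lying flat, the same; bystander
- can: red can, 84 mm across, 100 mm tall; bystander
- bin: small yellow bin, 140 x 100 x 60 mm; bystander
- driver: screwdriver lying on the table; bystander
- roll: white paper roll standing up, 100 mm across, 200 mm tall; bystander
- bush: steel bush standing up, 32 mm across, 30 mm tall; bystander

How it is judged:
By the outcome, as a careful person would: the job done as asked, in the order asked, and still so for the second after the job is handed in, with the robot touching nothing.
It also fails if it takes over 64 s, if anything falls off the work surface, if the arm or the gripper's body presses on something with over 40 N, if the wrist force passes 120 N, or if a joint passes its speed limit or range.

## Working session

There is one attempt and no reset: what is moved stays moved. The work goes in short steps, Python scripts to look and compute and a tool call to move; the robot and the scene stay as the last step left them, time stands still between calls to the robot, and variables do not carry over. Pictures are saved under pics/ and viewed, at most 13 in all, crops included, and the job is handed in when it is done.

Besides the shell and the picture viewer there is one more tool, called after ">>>" as name(argument=value, ...), one argument or row to a line, values as JSON. arm_command: Moves the arm, as the interface text tells. Its arguments: {"type":"object","properties":{"series":{"type":"array"},"force":{"type":"number"}},"required":["series"]}

```bash
mkdir -p pics; python3 - <<'E'
from station import arm
import cv2,json,numpy as np
for n in("scene","side"):
    f=arm.grab_frame(n);cv2.imwrite(f"pics/{n}0.png",f)
    m=arm.camera_model(n);print(n,m["fovy"],m["cx"],m["cy"],np.round(m["pose"],4).tolist())
s=arm.get_state();print(s["t"],s["eef_pos"],s["ee_rot"],s["width"])
E
```

```text
scene 54.85359490301501 281.65869100174376 209.11990882641223 [[0.7972, 0.3255, -0.5085, 1.1646], [0.6037, -0.4382, 0.6659, -0.8908], [-0.0061, -0.8379, -0.5459, 0.8667], [0.0, 0.0, 0.0, 1.0]]
side 54.158108734443786 274.61135542591785 214.5048050432876 [[-0.944, -0.2013, 0.2615, 0.0944], [-0.3294, 0.5265, -0.7838, 1.0851], [0.0201, -0.826, -0.5633, 0.9338], [0.0, 0.0, 0.0, 1.0]]
0.1 [ 0.2835227  -0.61212206  0.24773063] [ 3.14011995e+00 -1.65395932e-04 -2.70787518e+00] 0.08793514092735008
```

View pics/scene0.png

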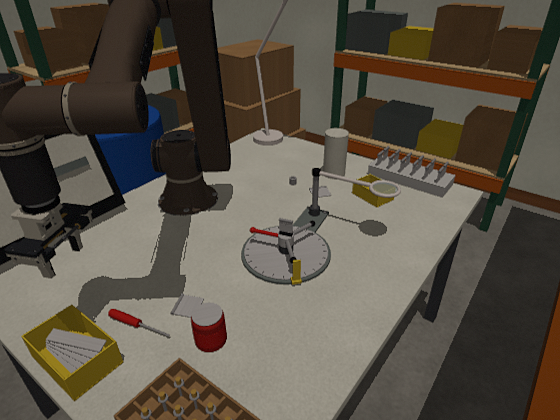

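View pics/side0.png

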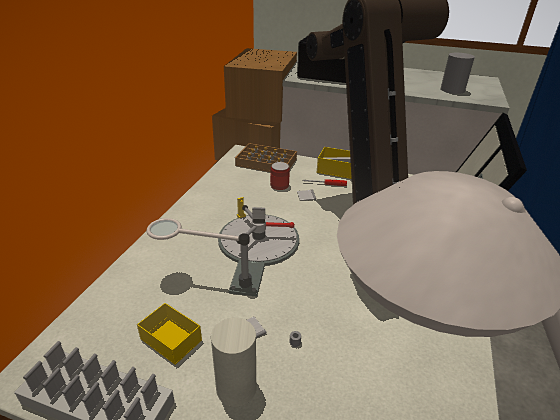

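Scene view: wheel hub near (286,240), red ball (252,231), yellow tab (296,270), post cap (316,172), lens (385,188). Side view: red ball (292,225), tab (241,205), cap (244,238), lens (164,230).

```bash
cat > h.py <<'E'
from station import arm
import cv2,numpy as np
def ray(n,uv,m=None):
    m=m or arm.camera_model(n);P=np.array(m["pose"]);f=210/np.tan(np.radians(m["fovy"]/2))
    d=P[:3,:3]@np.array([(uv[0]-m["cx"])/f,(uv[1]-m["cy"])/f,1]);return P[:3,3],d/np.linalg.norm(d)
def onz(n,uv,z,m=None):
    o,d=ray(n,uv,m);return o+d*(z-o[2])/d[2]
def proj(n,p,m=None):
    m=m or arm.camera_model(n);P=np.array(m["pose"]);f=210/np.tan(np.radians(m["fovy"]/2))
    c=P[:3,:3].T@(np.array(p)-P[:3,3]);return f*c[:2]/c[2]+[m["cx"],m["cy"]]
def tri(rays):
    A=sum(np.eye(3)-np.outer(d,d) for o,d in rays);b=sum((np.eye(3)-np.outer(d,d))@o for o,d in rays)
    return np.linalg.solve(A,b)
E
python3 - <<'E'
from h import *
rois={"scene":(230,150,420,300),"side":(140,190,310,300)}
for n,(a,b,c,d) in rois.items():
    f=cv2.imread(f"pics/{n}0.png");h=cv2.cvtColor(f,cv2.COLOR_BGR2HSV)
    print(n)
    for nm,lo,hi in(("red",(0,150,60),(6,255,255)),("yel",(20,150,90),(34,255,255))):
        k=cv2.inRange(h,lo,hi);k[:b]=0;k[d:]=0;k[:,:a]=0;k[:,c:]=0
        N,L,S,C=cv2.connectedComponentsWithStats(k)
        for i in range(1,N):
            if S[i,4]>8:print(nm,S[i],C[i].round(1))
    cv2.imwrite(f"pics/{n}c.png",cv2.resize(f[b:d,a:c],None,fx=3 if n=="scene" else 3,fy=3,interpolation=cv2.INTER_CUBIC))
cv2.imwrite("pics/both.png",np.vstack([cv2.copyMakeBorder(cv2.imread("pics/scenec.png"),0,0,0,0,0)]))
E
```

```text
scene
red [250 227  28  10  98] [262.8 231.8]
yel [358 174  20   8  52] [366.4 177.9]
yel [362 186   7   4  14] [365.6 187. ]
yel [377 197  17  10  88] [382.8 200.6]
yel [291 260  11  25 191] [296.1 271.7]
side
red [266 222  28   6 100] [280.7 224.2]
yel [237 197   9  21 102] [240.3 208.2]
```

View pics/scenec.png

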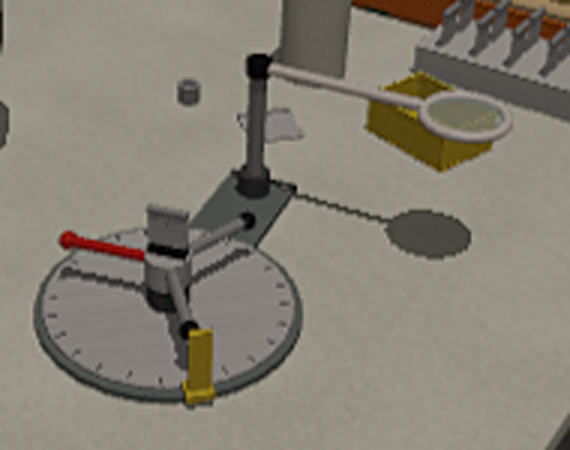

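View pics/sidec.png

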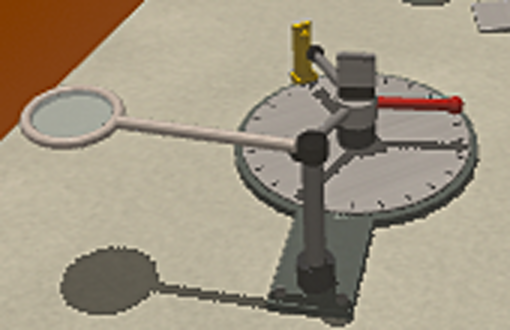

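Crops show: red ball scene (252.5,230)/side (292.3,224.7); black ball near the tab (293.3,260)/(245,207); other black ball scene (312.7,223.3); cap (316.3,171.5)/(244,239); lens (385,188.7)/(164,228.7); tab top (296.7,260.7)/(240.7,198.3).

```bash
python3 - <<'E'
from h import *
pts={"red":((252.5,230),(292.3,224.7)),"blk1":((293.3,260),(245,207)),"cap":((316.3,172),(244,239)),"lens":((385,188.7),(164,228.7)),"tabtop":((296.7,260.7),(240.7,198.3))}
R={}
for k,(a,b) in pts.items():
    R[k]=tri([ray("scene",a),ray("side",b)]);print(k,R[k].round(4))
b2=onz("scene",(312.7,223.3),.07);print("blk2",b2)
for nm,z in(("red",.07),("blk1",.07),("cap",.195),("lens",.19),("tabtop",.094)):
    a,b=pts[nm];print(nm,onz("scene",a,z).round(4),onz("side",b,z).round(4))
hub=(R["red"]+R["blk1"]+b2)/3
print("hub",hub)
for k,p in (("red",R["red"]),("blk1",R["blk1"]),("b2",b2),("tab",R["tabtop"]),("cap",R["cap"])):
    v=(p-hub)[:2];print(k,np.hypot(*v).round(4),np.degrees(np.arctan2(v[1],v[0])).round(1))
for k,t in (("lens",R["lens"]),("hub",hub)):
    v=(t-R["cap"])[:2];print("from post",k,np.hypot(*v).round(4),np.degrees(np.arctan2(v[1],v[0])).round(1))
for n,p in(("roll",(317,270)),):pass
E
```

```text
red [ 0.4169 -0.0778  0.0684]
blk1 [ 0.6193 -0.1232  0.0701]
cap [0.484  0.203  0.1886]
lens [0.7316 0.2399 0.1877]
tabtop [ 0.6446 -0.1417  0.0928]
blk2 [0.56134523 0.07354326 0.07      ]
red [ 0.4214 -0.0791  0.07  ] [ 0.4143 -0.0779  0.07  ]
blk1 [ 0.6208 -0.1225  0.07  ] [ 0.6182 -0.1244  0.07  ]
cap [0.4921 0.1932 0.195 ] [0.4793 0.2094 0.195 ]
lens [0.7341 0.2374 0.19  ] [0.728  0.2422 0.19  ]
tabtop [ 0.647  -0.1423  0.094 ] [ 0.6424 -0.1411  0.094 ]
hub [ 0.53252248 -0.04247443  0.06948556]
red 0.1209 -163.0
blk1 0.1185 -42.9
b2 0.1195 76.0
tab 0.1497 -41.5
cap 0.2502 101.2
from post lens 0.2503 8.5
from post hub 0.2502 -78.8
```

>>> arm_command(
  series=[0,0,0,-0.3,0.2,0,0,0,0,0,-0.6,0.4,0,0,0,0,0,-0.9,0.6,0,0],
)

```text
t: 0.48
eef_pos: [0.3404, -0.5191, 0.248]
ee_rot: [3.141, -0.0, -2.708]
force: [-0.1, 0.9, 0.5]
width: 0.0631
gripper_force: 0.0
```

>>> arm_command(
  series=[0,0,0,-0.45,0.3,0,0,0,0,0,-0.9,0.6,0,0],
)

```text
t: 0.72
eef_pos: [0.397, -0.4265, 0.2481]
ee_rot: [3.141, -0.0, -2.708]
force: [0.3, -0.3, -0.4]
width: 0.0431
gripper_force: 0.0
```

>>> arm_command(
  series=[0,0,0,-0.45,0.3,0,0,0,0,0,-0.9,0.6,0,0],
)

```text
t: 0.98
eef_pos: [0.4535, -0.334, 0.2483]
ee_rot: [3.141, -0.0, -2.708]
force: [0.7, 0.1, 0.4]
width: 0.0237
gripper_force: 0.0
```

>>> arm_command(
  series=[0,0,0,-0.45,0.3,0,0,0,0,0,-0.9,0.6,0,0,0,0,0,-0.9,0.6,0,0],
)

```text
t: 1.35
eef_pos: [0.511, -0.2405, 0.2482]
ee_rot: [3.141, -0.0, -2.704]
force: [-0.6, -0.5, -0.5]
width: 0.0004
gripper_force: 0.0
```

>>> arm_command(
  series=[0,0,-0.11,0,0,0,0,0,0,-0.22,0,0,0,0,0,0,-0.33,0,0,0,0,0,0,-0.44,0,0,0,0,0,0,-0.55,0,0,0,0,0,0,-0.65,0,0,0,0,0,0,-0.65,0,0,0,0],
)

```text
t: 2.22
eef_pos: [0.509, -0.2439, 0.2483]
ee_rot: [3.141, 0.0, -1.689]
force: [-0.1, 0.3, -0.3]
width: 0.0001
gripper_force: 0.0
```

```bash
python3 - <<'E'
from h import *
m=arm.camera_model("wrist");cv2.imwrite("pics/w1.png",arm.grab_frame("wrist"))
print(m["fovy"],np.round(m["pose"],3).tolist())
for nm,p in(("hub",(.5325,-.0425,.08)),("mark",(.621,-.1207,.07)),("red",(.417,-.078,.07)),("blk1",(.62,-.123,.07))):print(nm,proj("wrist",p,m).round(1))
print(arm.get_state()["q"])
E
```

```text
58.86456151631445 [[-0.993, 0.115, 0.029, 0.501], [0.119, 0.962, 0.247, -0.309], [0.0, 0.249, -0.969, 0.385], [0.0, 0.0, 0.0, 1.0]]
hub [276.3 398.2]
mark [174.5 331.2]
red [390.7 347.8]
blk1 [175.1 328.9]
[-9.99294945e-02  1.78082851e-01 -2.35883797e-01 -3.47364509e-05
 -1.15734637e+00 -2.00601635e-02]
```

View pics/w1.png

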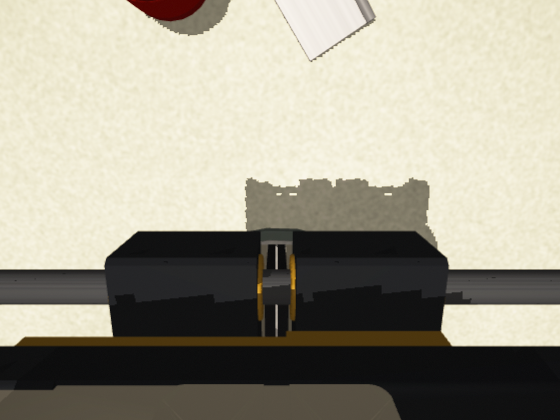

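The wrist view shows the closed fingers (tips around (277,285)) and the can and loose fin at the top, away from the path. The wheel is hidden behind the gripper.

>>> arm_command(
  series=[0,0,-0.1,-0.15,-0.08,0,0,0,0,-0.2,-0.3,-0.16,0,0,0,0,-0.3,-0.5,-0.24,0,0,0,0,-0.4,-0.7,-0.32,0,0,0,0,-0.5,-0.85,-0.4,0,0,0,0,-0.6,-1,-0.47,0,0,0,0,-0.6,-1,-0.47,0,0],
)

```text
t: 3.15
eef_pos: [0.568, -0.149, 0.2483]
ee_rot: [3.141, 0.0, -0.746]
force: [-0.6, -0.6, 0.5]
width: 0.0006
gripper_force: 0.0
```

>>> arm_command(
  series=[0,0,0,-0.06,0,0.4,0,0,0,0,-0.06,0,0.8,0,0,0,0,-0.06,0,0.9,0],
)

```text
t: 3.52
eef_pos: [0.5614, -0.1459, 0.1562]
ee_rot: [3.138, 0.003, -0.749]
force: [0.4, 0.1, -0.2]
width: 0.0006
gripper_force: 0.0
```

>>> arm_command(
  series=[0,0,0,0,0,0.3,0,0,0,0,0,0,0.6,0,0,0,0,0,0,0.78,0,0,0,0,0,0,0.78,0],
)

```text
t: 4.03
eef_pos: [0.5631, -0.1459, 0.0804]
ee_rot: [3.14, 0.001, -0.747]
force: [-0.5, 0.2, 0.6]
width: 0.0008
gripper_force: 0.0
```

>>> arm_command(
  series=[0,0,0,0,-0.08,0,0,0,0,0,0,-0.16,0,0,0,0,0,0,-0.22,0,0,0,0,0,0,-0.28,0,0,0,0,0,0,-0.33,0,0,0,0,0,0,-0.33,0,0],
)

```text
t: 4.78
eef_pos: [0.5859, -0.1209, 0.0805]
ee_rot: [-3.142, 0.0, -0.744]
force: [-0.1, 0.9, 0.5]
width: 0.0004
gripper_force: 0.0
```

```bash
cat > look.py <<'E'
from h import *
import sys
f=arm.grab_frame("scene");g=arm.grab_frame("side")
hub=np.array([.5325,-.0425])
for n,i,(a,b,c,d) in(("scene",f,(230,200,420,300)),("side",g,(140,190,310,300))):
    k=cv2.inRange(cv2.cvtColor(i,cv2.COLOR_BGR2HSV),(0,150,60),(6,255,255));k[:b]=0;k[d:]=0;k[:,:a]=0;k[:,c:]=0
    v,u=np.nonzero(k)
    if len(u)<5: print(n,"no red");continue
    # red pixels on the arm's plane: direction and farthest point from hub
    P=np.array([onz(n,(x,y),.07)[:2] for x,y in zip(u,v)])-hub
    m=P.mean(0);r=np.hypot(*P.T);far=P[r>r.max()-.022].mean(0)
    print(n,len(u),"mean ang %.1f far ang %.1f r %.3f"%(np.degrees(np.arctan2(*m[::-1])),np.degrees(np.arctan2(*far[::-1])),np.hypot(*far)))
s=arm.get_state();p=s["eef_pos"];y=s["ee_rot"][2];d=p[:2]-hub
x0=d@[np.cos(y),np.sin(y)];y0=d@[np.sin(y),-np.cos(y)]
print("t",s["t"],p.round(4),"yaw",np.degrees(y).round(2),"in tool x,y from hub",x0.round(4),y0.round(4),"F",s["force"].round(1))
if len(sys.argv)>1:
    D=float(sys.argv[1])
    for i in range(1,9):
        a=np.radians(D*i/8);print(round(-D*i/8/90,3),round((x0*np.cos(a)+y0*np.sin(a)-x0)*10,3),round((-x0*np.sin(a)+y0*np.cos(a)-y0)*10,3))
if len(sys.argv)>2:cv2.imwrite(sys.argv[2],np.hstack([cv2.resize(f[150:300,230:350],None,fx=3,fy=3),cv2.resize(g[170:320,180:320],None,fx=3,fy=3)]))
E
python3 look.py 30 pics/l1.png
```

```text
scene 18 mean ang -160.7 far ang -159.6 r 0.122
side 108 mean ang -160.9 far ang -160.4 r 0.117
t 4.875 [ 0.5856 -0.1211  0.0804] yaw -42.64 in tool x,y from hub 0.0923 0.0218 F [-1.1  0.5 -0.1]
-0.042 0.012 -0.061
-0.083 0.021 -0.122
-0.125 0.025 -0.184
-0.167 0.025 -0.246
-0.208 0.021 -0.308
-0.25 0.013 -0.37
-0.292 0.001 -0.431
-0.333 -0.014 -0.491
```

>>> arm_command(
  series=[0,0,-0.042,0.012,-0.061,0,0,0,0,-0.083,0.021,-0.122,0,0,0,0,-0.125,0.025,-0.184,0,0,0,0,-0.167,0.025,-0.246,0,0,0,0,-0.208,0.021,-0.308,0,0,0,0,-0.25,0.013,-0.37,0,0,0,0,-0.292,0,-0.431,0,0,0,0,-0.333,-0.014,-0.491,0,0],
)

```text
t: 5.88
eef_pos: [0.6172, -0.0844, 0.0803]
ee_rot: [3.141, 0.001, -0.22]
force: [-1.6, -1.8, -0.2]
width: 0.0005
gripper_force: 0.7
```

```bash
python3 look.py 30 pics/l2.png
```

```text
scene 76 mean ang -131.9 far ang -131.9 r 0.117
side 86 mean ang -132.2 far ang -131.5 r 0.118
t 5.975 [ 0.6178 -0.0839  0.0804] yaw -12.62 in tool x,y from hub 0.0923 0.0218 F [ 0.7 -0.5 -0.5]
-0.042 0.012 -0.061
-0.083 0.021 -0.122
-0.125 0.025 -0.184
-0.167 0.025 -0.246
-0.208 0.021 -0.308
-0.25 0.013 -0.37
-0.292 0.001 -0.431
-0.333 -0.015 -0.491
```

View pics/l2.png

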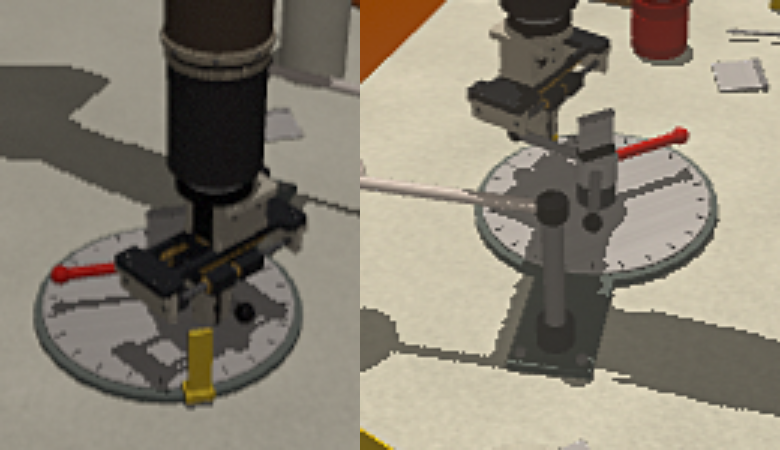

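Both views show the wheel following the finger (red ball now at about (60,273) in the left crop), with the gripper clear of the fin and tab.

>>> arm_command(
  series=[0,0,-0.042,0.012,-0.061,0,0,0,0,-0.083,0.021,-0.122,0,0,0,0,-0.125,0.025,-0.184,0,0,0,0,-0.167,0.025,-0.246,0,0,0,0,-0.208,0.021,-0.308,0,0,0,0,-0.25,0.013,-0.37,0,0,0,0,-0.292,0,-0.431,0,0,0,0,-0.333,-0.014,-0.491,0,0],
)

```text
t: 6.98
eef_pos: [0.6269, -0.0363, 0.0804]
ee_rot: [3.142, 0.001, 0.302]
force: [-0.0, -1.4, -0.2]
width: 0.0003
gripper_force: 0.7
```

>>> arm_command(
  series=[0,0,-0.042,0.012,-0.061,0,0,0,0,-0.083,0.021,-0.122,0,0,0,0,-0.125,0.025,-0.184,0,0,0,0,-0.167,0.025,-0.246,0,0,0,0,-0.208,0.021,-0.308,0,0,0,0,-0.25,0.013,-0.37,0,0,0,0,-0.292,0,-0.431,0,0,0,0,-0.333,-0.014,-0.491,0,0],
)

```text
t: 7.98
eef_pos: [0.6112, 0.0103, 0.0805]
ee_rot: [3.141, 0.0, 0.825]
force: [0.8, -1.7, -1.2]
width: 0.0008
gripper_force: 0.7
```

```bash
python3 look.py 20 pics/l3.png
```

```text
scene 108 mean ang -72.7 far ang -72.2 r 0.119
side 25 mean ang -74.5 far ang -74.0 r 0.117
t 8.075 [0.6111 0.0107 0.0806] yaw 47.24 in tool x,y from hub 0.0924 0.0216 F [-0.   0.5 -0.3]
-0.028 0.009 -0.041
-0.056 0.015 -0.081
-0.083 0.02 -0.122
-0.111 0.024 -0.164
-0.139 0.025 -0.205
-0.167 0.024 -0.247
-0.194 0.022 -0.288
-0.222 0.018 -0.329
```

>>> arm_command(
  series=[0,0,-0.042,0.012,-0.061,0,0,0,0,-0.083,0.021,-0.122,0,0,0,0,-0.125,0.025,-0.184,0,0,0,0,-0.167,0.025,-0.246,0,0,0,0,-0.208,0.021,-0.308,0,0,0,0,-0.25,0.013,-0.37,0,0,0,0,-0.29,0,-0.425,0,0,0,0,-0.29,0,-0.425,0,0],
)

```text
t: 9.07
eef_pos: [0.5802, 0.0394, 0.0807]
ee_rot: [3.141, -0.0, 1.278]
force: [0.6, -0.3, -0.7]
width: 0.0008
gripper_force: 0.0
```

```bash
python3 look.py 8 pics/l4.png; python3 - <<'E'
from h import *
f=arm.grab_frame("scene");g=arm.grab_frame("side");m=arm.camera_model("wrist");w=arm.grab_frame("wrist")
cv2.imwrite("pics/m4.png",np.hstack([cv2.resize(f[210:300,250:340],None,fx=4.4,fy=4.4,interpolation=cv2.INTER_CUBIC),cv2.resize(g[190:280,215:305],None,fx=4.4,fy=4.4,interpolation=cv2.INTER_CUBIC)]))
cv2.imwrite("pics/w4.png",w)
E
```

```text
scene 99 mean ang -47.4 far ang -47.8 r 0.120
side no red
t 9.175 [0.5802 0.0392 0.0806] yaw 73.21 in tool x,y from hub 0.092 0.0221 F [ 0.3 -0.2  0.2]
-0.011 0.004 -0.016
-0.022 0.007 -0.032
-0.033 0.01 -0.048
-0.044 0.013 -0.065
-0.056 0.016 -0.081
-0.067 0.018 -0.097
-0.078 0.02 -0.114
-0.089 0.022 -0.13
```

View pics/m4.png

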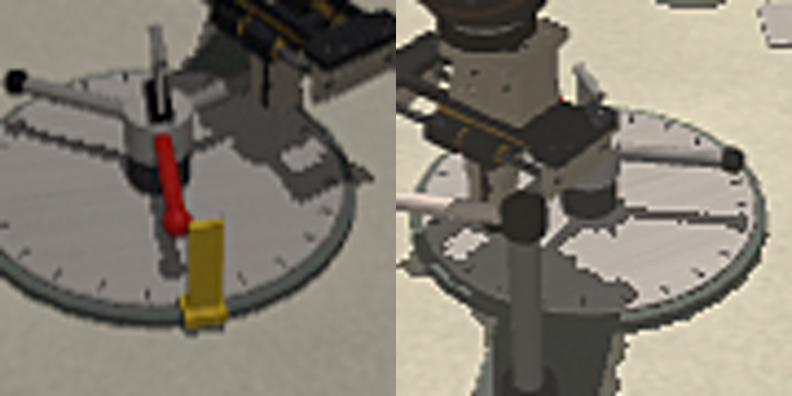

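Scene crop: the red ball sits at full-frame (290,259.5), a few degrees clockwise of the yellow tab at (297,261). I'll push 4° more, then back off and lift for a closer look with the wrist camera.

>>> arm_command(
  series=[0,0,-0.011,0.004,-0.016,0,0,0,0,-0.022,0.007,-0.032,0,0,0,0,-0.033,0.01,-0.048,0,0,0,0,-0.044,0.013,-0.065,0,0,0,0,-0.044,0.013,-0.065,0,0],
)

```text
t: 9.95
eef_pos: [0.5741, 0.0426, 0.0806]
ee_rot: [-3.141, -0.0, 1.35]
force: [-0.2, -0.3, -0.1]
width: 0.0005
gripper_force: 0.0
```

>>> arm_command(
  series=[0,0,0,0,0.1,0,0,0,0,0,0,0.2,0,0,0,0,0,0,0.2,-0.4,0,0,0,0,0,0.2,-0.8,0,0,0,0,0,0.2,-1,0,0,0,0,0,0.2,-1,0],
)

```text
t: 10.7
eef_pos: [0.5954, 0.0382, 0.1824]
ee_rot: [3.138, -0.002, 1.349]
force: [-0.2, 0.4, 0.1]
width: 0.0002
gripper_force: 0.0
```

>>> arm_command(
  series=[0,0,0,0,0,-0.4,0,0,0,0,0,0,-0.8,0,0,0,0,-0.3,0,-1,0,0,0,0,-0.65,0,-1,0,0,0,0,-1,0,-1,0],
)

```text
t: 11.32
eef_pos: [0.5716, -0.0603, 0.2796]
ee_rot: [-3.14, 0.0, 1.35]
force: [-0.4, 0.2, 1.1]
width: 0.0005
gripper_force: 0.0
```

>>> arm_command(
  series=[0,0,0,-0.4,0,-0.2,0,0,0,0,-0.8,0,-0.4,0,0,0,0,-0.8,0,-0.4,0,0,0,0,-0.8,0,-0.4,0],
)

```text
t: 11.82
eef_pos: [0.5542, -0.1375, 0.3193]
ee_rot: [-3.14, -0.0, 1.349]
force: [-0.3, 1.2, -0.6]
width: 0.0003
gripper_force: 0.0
```

```bash
python3 look.py; python3 - <<'E'
from h import *
import json
m=arm.camera_model("wrist");cv2.imwrite("pics/w5.png",arm.grab_frame("wrist"))
json.dump({k:np.array(v).tolist() for k,v in m.items()},open("w5.json","w"))
for nm,p in(("hub",(.5325,-.0425,.082)),("mark",(.621,-.1207,.07)),("blk",(.557,.073,.07))):print(nm,proj("wrist",p,m).round(1))
E
```

```text
scene 80 mean ang -43.1 far ang -43.8 r 0.115
side 54 mean ang -42.7 far ang -43.2 r 0.122
t 11.925 [ 0.5543 -0.1369  0.3193] yaw 77.35 in tool x,y from hub -0.0873 0.0419 F [ 0.6  0.  -0.2]
hub [233.3  91.8]
mark [336.9 150.2]
blk [229.4 -43. ]
```

View pics/w5.png

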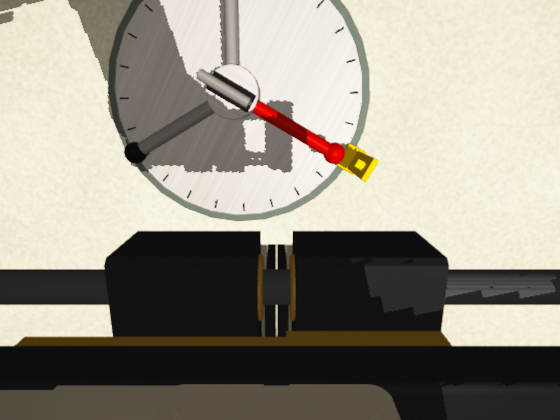

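The wrist view shows the hub at about (233,92), the red ball at (335,153) and the yellow tab at (360,163), nearly in line. I'll work out the remaining error.

```bash
cat > wm.py <<'E'
from h import *
import json,sys
k=sys.argv[1];m=json.load(open(k+".json"));f=cv2.imread(f"pics/{k}.png");h=cv2.cvtColor(f,cv2.COLOR_BGR2HSV)
def P(mask,z):
    v,u=np.nonzero(mask);return np.array([onz(0,(x,y),z,m)[:2] for x,y in zip(u,v)])
hub=np.array([.5325,-.0425]);A=lambda d:np.degrees(np.arctan2(d[1],d[0]))
R=cv2.inRange(h,(0,150,60),(8,255,255));R[230:]=0
r=P(R,.07);c=r.mean(0);d=np.linalg.svd(r-c)[2][0];d*=np.sign(d[0])
t=(r-c)@d;ball=r[t>t.max()-.022].mean(0);print("red line ang %.2f"%A(d),"ball",ball.round(4))
hubl=ball-d*.118;print("hub by ball-118mm",hubl.round(4))
Y=cv2.inRange(h,(20,120,60),(35,255,255));Y[230:]=0
for z in(.094,.06,.03):
    y=P(Y,z);q=y.mean(0);print("tab z",z,q.round(4),"ang %.2f"%A(q-hubl),"r %.3f"%np.hypot(*(q-hubl)))
# top-face nose: yellow pixels nearest the hub (top edge)
y=P(Y,.094);rr=np.hypot(*(y-hubl).T);n=y[rr<rr.min()+.006].mean(0);print("nose",n.round(4),"ang %.2f"%A(n-hubl),rr.min().round(4))
B=cv2.inRange(h,(0,0,0),(180,255,35));B[230:]=0;B[:,:100]=0
N,L,S,C=cv2.connectedComponentsWithStats(B)
for i in range(1,N):
    if S[i,4]>60:
        p=onz(0,C[i],.07,m)[:2];print("dark",S[i],p.round(4),A(p-hubl).round(2),np.hypot(*(p-hubl)).round(4))
# base rim: teal ring, outer edge at z .016
G=cv2.inRange(h,(60,25,60),(100,90,160));G[230:]=0;pts=P(G,.014);
x=np.c_[2*pts,np.ones(len(pts))];s=np.linalg.lstsq(x,(pts**2).sum(1),rcond=None)[0];print("rim",len(pts),s[:2].round(4))
E
python3 wm.py w5
```

```text
red line ang -42.78 ball [ 0.6171 -0.1222]
hub by ball-118mm [ 0.5305 -0.0421]
tab z 0.094 [ 0.6352 -0.1334] ang -41.11 r 0.139
tab z 0.06 [ 0.6415 -0.1393] ang -41.22 r 0.148
tab z 0.03 [ 0.647  -0.1444] ang -41.31 r 0.155
nose [ 0.6255 -0.1228] ang -40.37 0.1213
dark [213  72  42  29 146] [ 0.5325 -0.035 ] 74.52 0.0074
dark [207  86  43  26  98] [ 0.5234 -0.0464] -148.33 0.0083
dark [125 143  22  21 296] [ 0.4164 -0.0776] -162.71 0.1196Traceback (most recent call last):
  File "wm.py", line 23, in <module>
    x=np.c_[2*pts,np.ones(len(pts))];s=np.linalg.lstsq(x,(pts**2).sum(1),rcond=None)[0];print("rim",len(pts),s[:2].round(4))
                                                         ~~~~~~~~~~~~^^^
    return umr_sum(a, axis, dtype, out, keepdims, initial, where)
numpy.exceptions.AxisError: axis 1 is out of bounds for array of dimension 1
```

>>> arm_command(
  series=[0,0,0,0.4,0,0.2,0,0,0,0,0.8,0,0.4,0],
)

```text
t: 12.22
eef_pos: [0.572, -0.058, 0.2797]
ee_rot: [-3.141, -0.0, 1.35]
force: [1.0, -0.1, 0.5]
width: 0.0004
gripper_force: 0.0
```

>>> arm_command(
  series=[0,0,0,0.35,0,0,0,0,0,0,0.7,0,0,0,0,0,0,1,0,0.2,0,0,0,0,1,0,0.6,0,0,0,0,1,0,1,0],
)

```text
t: 12.85
eef_pos: [0.5937, 0.0396, 0.1791]
ee_rot: [-3.141, -0.0, 1.352]
force: [0.6, -0.2, -0.8]
width: 0.0002
gripper_force: 0.0
```

>>> arm_command(
  series=[0,0,0,0,0,0.4,0,0,0,0,0,0,0.8,0,0,0,0,0,0,1,0,0,0,0,0,0,1,0,0,0,0,0,-0.1,1,0,0,0,0,0,-0.18,1,0,0,0,0,0,-0.2,1,0,0,0,0,0,-0.2,1,0],
)

```text
t: 13.85
eef_pos: [0.5745, 0.0427, 0.0813]
ee_rot: [3.14, -0.001, 1.35]
force: [-0.7, 0.3, 0.1]
width: 0.0004
gripper_force: 0.0
```

>>> arm_command(
  series=[0,0,-0.006,0.002,-0.008,0,0,0,0,-0.011,0.004,-0.016,0,0,0,0,-0.017,0.005,-0.024,0,0,0,0,-0.017,0.005,-0.024,0,0],
)

```text
t: 14.35
eef_pos: [0.5723, 0.0436, 0.0806]
ee_rot: [3.141, -0.0, 1.377]
force: [0.7, -0.0, -0.2]
width: 0.0004
gripper_force: 0.6
```

```bash
python3 look.py
```

```text
scene 91 mean ang -42.1 far ang -42.5 r 0.114
side no red
t 14.45 [0.5722 0.0436 0.0806] yaw 78.85 in tool x,y from hub 0.0922 0.0223 F [1.6 1.3 1. ]
```

>>> arm_command(
  series=[0,0,0,0,0.1,0,0,0,0,0,0,0.2,0,0,0,0,0,0,0.2,-0.4,0,0,0,0,0,0.2,-0.8,0,0,0,0,0,0.2,-1,0,0,0,0,0,0.2,-1,0],
)

```text
t: 15.2
eef_pos: [0.593, 0.0398, 0.1822]
ee_rot: [3.139, -0.002, 1.376]
force: [0.3, 0.3, -0.7]
width: 0.0
gripper_force: 0.0
```

>>> arm_command(
  series=[0,0,0,0,0,-0.4,0,0,0,0,0,0,-0.8,0,0,0,0,-0.3,0,-1,0,0,0,0,-0.65,0,-1,0,0,0,0,-1,0,-1,0],
)

```text
t: 15.82
eef_pos: [0.572, -0.0594, 0.2795]
ee_rot: [-3.14, 0.0, 1.376]
force: [-0.3, -0.1, -0.8]
width: 0.0005
gripper_force: 0.0
```

>>> arm_command(
  series=[0,0,0,-0.4,0,-0.2,0,0,0,0,-0.8,0,-0.4,0,0,0,0,-0.8,0,-0.4,0,0,0,0,-0.8,0,-0.4,0],
)

```text
t: 16.32
eef_pos: [0.5567, -0.137, 0.3192]
ee_rot: [-3.14, -0.0, 1.375]
force: [-0.1, 0.7, 0.8]
width: 0.0008
gripper_force: 0.0
```

```bash
sed -i '/^G=/,$d' wm.py; python3 look.py; python3 - <<'E'
from h import *
import json
m=arm.camera_model("wrist");cv2.imwrite("pics/w6.png",arm.grab_frame("wrist"))
json.dump({k:np.array(v).tolist() for k,v in m.items()},open("w6.json","w"))
E
python3 wm.py w6; python3 -c "
from h import *
print('roll',onz('side',(234,332),.2))
post=np.array([.4845,.2030])
for a in (8.5,-78.8):
  a=np.radians(a);print(post+.1*np.array([np.cos(a),np.sin(a)])+.045*np.array([-np.sin(a),np.cos(a)]))"
```

```text
scene 79 mean ang -42.1 far ang -43.0 r 0.114
side 56 mean ang -41.8 far ang -42.4 r 0.122
t 16.425 [ 0.5568 -0.1363  0.3193] yaw 78.88 in tool x,y from hub -0.0874 0.0419 F [-0.8  0.4  0.7]
red line ang -41.59 ball [ 0.6187 -0.1204]
hub by ball-118mm [ 0.5305 -0.0421]
tab z 0.094 [ 0.6352 -0.1334] ang -41.09 r 0.139
tab z 0.06 [ 0.6414 -0.1393] ang -41.25 r 0.147
tab z 0.03 [ 0.6468 -0.1446] ang -41.37 r 0.155
nose [ 0.625  -0.1235] ang -40.74 0.1214
dark [213  72  42  29 159] [ 0.5326 -0.0352] 73.32 0.0073
dark [207  86  42  26  99] [ 0.524  -0.0471] -142.41 0.0082
dark [125 142  21  21 295] [ 0.4173 -0.0799] -161.53 0.1194
roll [0.36658    0.53529325 0.2       ]
[0.57675016 0.26228665]
[0.54806642 0.11364503]
```

Wheel is on its mark (red about −41.6° against tab about −41.3°). Now the magnifier: travel high to the far side of its arm.

>>> arm_command(
  series=[0,0,0,0.3,-0.05,0,0,0,0,0,0.65,-0.1,0,0,0,0,0,1,-0.15,0,0],
)

```text
t: 16.85
eef_pos: [0.5614, -0.0342, 0.32]
ee_rot: [-3.141, 0.0, 1.377]
force: [0.2, -0.1, -0.5]
width: 0.0005
gripper_force: 0.0
```

>>> arm_command(
  series=[0,0,0,0.5,-0.07,0,0,0,0,0,1,-0.14,0,0],
)

```text
t: 17.1
eef_pos: [0.5668, 0.0671, 0.3201]
ee_rot: [-3.141, 0.0, 1.377]
force: [1.6, -0.0, 0.5]
width: 0.0001
gripper_force: 0.0
```

>>> arm_command(
  series=[0,0,0,0.5,-0.07,0,0,0,0,0,1,-0.14,0,0],
)

```text
t: 17.35
eef_pos: [0.5722, 0.1682, 0.3201]
ee_rot: [-3.141, 0.0, 1.378]
force: [1.2, -0.2, -0.4]
width: 0.0004
gripper_force: 0.0
```

>>> arm_command(
  series=[0,0,0.1,0.3,-0.05,0,0,0,0,0.2,0.6,-0.1,0,0,0,0,0.3,0.95,-0.14,0,0,0,0,0.4,0.95,-0.14,0,0,0,0,0.5,0.95,-0.14,0,0,0,0,0.6,0.95,-0.14,0,0,0,0,0.7,0.95,-0.14,0,0,0,0,0.78,0.95,-0.14,0,0],
)

```text
t: 18.35
eef_pos: [0.5768, 0.2625, 0.3198]
ee_rot: [3.141, 0.001, 0.148]
force: [0.7, 0.8, 0.5]
width: 0.0001
gripper_force: 0.0
```

```bash
python3 - <<'E'
from h import *
import json
m=arm.camera_model("wrist");cv2.imwrite("pics/w7.png",arm.grab_frame("wrist"))
s=arm.get_state();print(s["t"],s["eef_pos"],np.degrees(s["ee_rot"][2]),s["q"].round(2))
json.dump({k:np.array(v).tolist() for k,v in m.items()},open("w7.json","w"))
for nm,p in(("cap",(.4845,.203,.201)),("mid",(.583,.218,.19)),("lens",(.7316,.24,.19))):print(nm,proj("wrist",p,m).round(1))
E
```

```text
18.4 [0.57682992 0.26247438 0.31983234] 8.149542626828815 [ 0.73  0.26  0.03 -0.   -1.34  0.98]
cap [335.9 334.6]
mid [338.3 206.6]
lens [348.  -22.2]
```

View pics/w7.png

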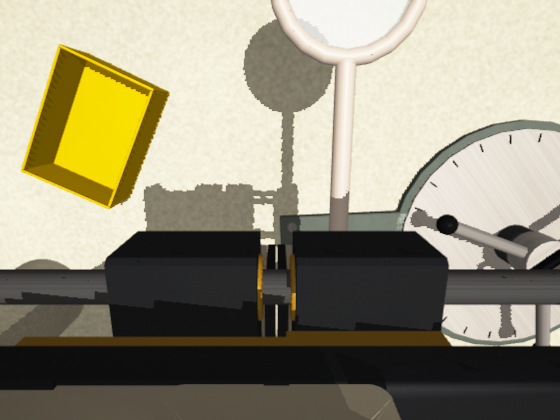

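The wrist view shows the white bar running from (346,60) to (339,230), right where predicted ((338,207) for its middle), and the fingers on its far side. Descending beside it.

>>> arm_command(
  series=[0,0,0,0,0,0.3,0,0,0,0,0,0,0.6,0,0,0,0,0,0,0.9,0],
)

```text
t: 18.77
eef_pos: [0.5768, 0.2623, 0.2292]
ee_rot: [3.141, 0.001, 0.154]
force: [0.1, 0.3, -0.6]
width: 0.0005
gripper_force: 0.0
```

>>> arm_command(
  series=[0,0,0,0,0,0.2,0,0,0,0,0,0,0.34,0,0,0,0,0,0.1,0.34,0,0,0,0,0,0.17,0.34,0,0,0,0,0,0.2,0.34,0],
)

```text
t: 19.4
eef_pos: [0.5809, 0.2414, 0.1976]
ee_rot: [-3.141, -0.002, 0.151]
force: [0.6, 0.3, 0.4]
width: 0.0004
gripper_force: 0.0
```

```bash
python3 - <<'E'
from h import *
s=arm.get_state();p=s["eef_pos"];y=s["ee_rot"][2];d=p[:2]-[.4845,.203]
x0=d@[np.cos(y),np.sin(y)];y0=d@[np.sin(y),-np.cos(y)]
print(s["t"],p.round(4),"yaw",np.degrees(y).round(2),x0.round(4),y0.round(4),s["force"].round(1))
D=-32
for i in range(1,9):
    a=np.radians(D*i/8);print(round(-D*i/8/90,3),round((x0*np.cos(a)+y0*np.sin(a)-x0)*10,3),round((-x0*np.sin(a)+y0*np.cos(a)-y0)*10,3))
E
```

```text
19.4 [0.5809 0.2414 0.1976] yaw 8.64 0.1011 -0.0235 [0.6 0.3 0.4]
0.044 0.014 0.071
0.089 0.023 0.143
0.133 0.027 0.215
0.178 0.026 0.288
0.222 0.019 0.36
0.267 0.008 0.431
0.311 -0.008 0.502
0.356 -0.029 0.571
```

>>> arm_command(
  series=[0,0,0.044,0.014,0.071,0,0,0,0,0.089,0.023,0.143,0,0,0,0,0.133,0.027,0.215,0,0,0,0,0.178,0.026,0.288,0,0,0,0,0.222,0.019,0.36,0,0,0,0,0.267,0.008,0.431,0,0,0,0,0.311,-0.008,0.502,0,0,0,0,0.356,-0.029,0.571,0,0],
)

```text
t: 20.4
eef_pos: [0.5871, 0.1852, 0.1977]
ee_rot: [-3.139, -0.002, -0.41]
force: [1.9, 0.2, -1.5]
width: 0.0007
gripper_force: 0.9
```

>>> arm_command(
  series=[0,0,0.044,0.014,0.071,0,0,0,0,0.089,0.023,0.143,0,0,0,0,0.133,0.027,0.215,0,0,0,0,0.178,0.026,0.288,0,0,0,0,0.222,0.019,0.36,0,0,0,0,0.267,0.008,0.431,0,0,0,0,0.311,-0.008,0.502,0,0,0,0,0.356,-0.029,0.571,0,0],
)

```text
t: 21.4
eef_pos: [0.5617, 0.1337, 0.1978]
ee_rot: [-3.139, -0.001, -0.97]
force: [2.8, -0.0, 0.4]
width: 0.0003
gripper_force: 0.9
```

```bash
python3 - <<'E'
from h import *
s=arm.get_state();p=s["eef_pos"];y=s["ee_rot"][2];d=p[:2]-[.4845,.203]
x0=d@[np.cos(y),np.sin(y)];y0=d@[np.sin(y),-np.cos(y)]
print(s["t"],p.round(4),"yaw",np.degrees(y).round(2),x0.round(4),y0.round(4),s["force"].round(1))
f=arm.grab_frame("scene");g=arm.grab_frame("side")
cv2.imwrite("pics/n8.png",np.hstack([cv2.resize(f[140:300,240:370],None,fx=3,fy=3,interpolation=cv2.INTER_CUBIC),cv2.resize(g[140:300,180:310],None,fx=3,fy=3,interpolation=cv2.INTER_CUBIC)]))
E
```

```text
21.4 [0.5617 0.1337 0.1978] yaw -55.55 0.1008 -0.0244 [ 2.8 -0.   0.4]
```

View pics/n8.png

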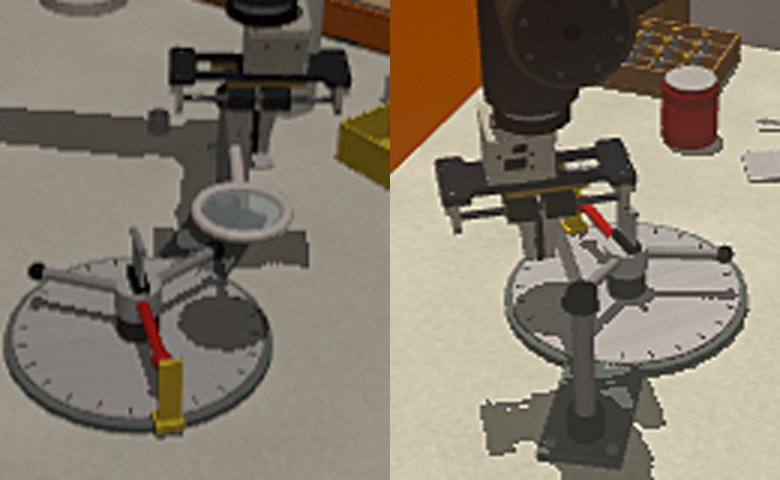

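Both views show the lens swinging in towards the hub, the fingers well inside the lens, and the red arm still at the yellow tab. I'll push on, and slow down near the stop.

>>> arm_command(
  series=[0,0,0.044,0.014,0.071,0,0,0,0,0.089,0.023,0.143,0,0,0,0,0.133,0.027,0.215,0,0,0,0,0.178,0.026,0.288,0,0,0,0,0.2,0.023,0.325,0,0,0,0,0.222,0.019,0.36,0,0,0,0,0.222,0.019,0.36,0,0],
)

```text
t: 22.38
eef_pos: [0.5319, 0.1117, 0.1966]
ee_rot: [3.141, 0.0, -1.316]
force: [0.1, 0.0, 0.4]
width: 0.0006
gripper_force: 0.1
```

>>> arm_command(
  series=[0,0,0.007,0.002,0.012,0,0,0,0,0.014,0.004,0.024,0,0,0,0,0.022,0.007,0.036,0,0,0,0,0.022,0.007,0.036,0,0],
)

```text
t: 22.88
eef_pos: [0.5287, 0.1101, 0.1965]
ee_rot: [3.141, 0.0, -1.351]
force: [0.1, -0.3, 0.8]
width: 0.0005
gripper_force: 0.4
```

>>> arm_command(
  series=[0,0,0.007,0.002,0.012,0,0,0,0,0.014,0.004,0.024,0,0,0,0,0.014,0.004,0.024,0,0],
)

```text
t: 23.25
eef_pos: [0.5264, 0.1091, 0.1965]
ee_rot: [3.141, -0.0, -1.373]
force: [0.5, -0.2, 0.0]
width: 0.0005
gripper_force: 0.3
```

>>> arm_command(
  series=[0,0,0.005,0,0.01,0,0,0,0,0.01,0,0.02,0,0,0,0,0.01,0,0.02,0,0],
)

```text
t: 23.62
eef_pos: [0.5247, 0.1088, 0.1966]
ee_rot: [-3.141, 0.0, -1.388]
force: [2.6, -1.8, -1.0]
width: 0.0004
gripper_force: 1.1
```

>>> arm_command(
  series=[0,0,0,0,0.01,0,0,0,0,0,0,0.02,0,0,0,0,0,0,0.02,0,0],
)

```text
t: 24.0
eef_pos: [0.5245, 0.1089, 0.1967]
ee_rot: [-3.138, 0.0, -1.388]
force: [10.5, -1.6, -6.1]
width: 0.0004
gripper_force: 5.0
```

The force has jumped to about 10 N with no further motion, so it is against the stop. Backing off and lifting.

>>> arm_command(
  series=[0,0,0,0,-0.05,0,0,0,0,0,0,-0.15,0,0,0,0,0,0,-0.3,0,0,0,0,0,0,-0.35,-0.3,0,0,0,0,0,-0.35,-0.7,0,0,0,0,0,-0.35,-1,0],
)

```text
t: 24.75
eef_pos: [0.5581, 0.115, 0.298]
ee_rot: [-3.141, -0.0, -1.388]
force: [0.3, 0.1, 0.0]
width: 0.0002
gripper_force: 0.0
```

>>> arm_command(
  series=[0,0,0,0,-0.4,-0.2,0,0,0,0,0,-0.8,-0.3,0,0,0,0,0,-1,-0.3,0,0,0,0,0,-1,-0.3,0],
)

```text
t: 25.25
eef_pos: [0.6569, 0.1332, 0.3249]
ee_rot: [3.139, -0.0, -1.389]
force: [0.1, 0.7, 0.4]
width: 0.0004
gripper_force: 0.0
```

```bash
python3 look.py; python3 - <<'E'
from h import *
s=arm.get_state();print(s["t"],s["eef_pos"],s["force"].round(1))
f=arm.grab_frame("scene");g=arm.grab_frame("side")
cv2.imwrite("pics/n9.png",np.hstack([cv2.resize(f[140:300,240:370],None,fx=3,fy=3,interpolation=cv2.INTER_CUBIC),cv2.resize(g[140:300,180:310],None,fx=3,fy=3,interpolation=cv2.INTER_CUBIC)]))
E
```

```text
scene 86 mean ang -42.1 far ang -43.1 r 0.113
side 39 mean ang -41.8 far ang -42.4 r 0.122
t 25.35 [0.6556 0.1329 0.3257] yaw -79.56 in tool x,y from hub -0.1502 -0.1528 F [ 0.9 -0.1  0.6]
25.35 [0.65557414 0.13289091 0.32573105] [ 0.9 -0.1  0.6]
```

View pics/n9.png

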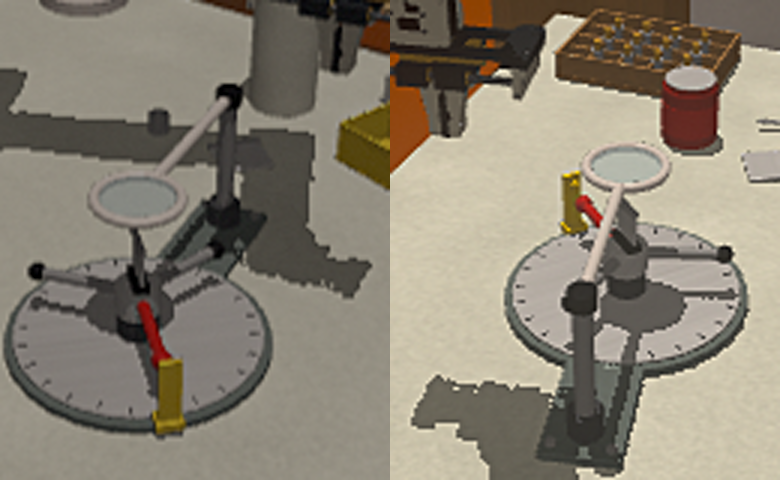

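The lens is over the fin, at (138,200) in the left crop and (627,166) in the right. The red arm points at the tab, its angle hasn't changed, and the gripper is clear of everything. Handing in.

```bash
python3 -c "
from station import arm
print(arm.job_done())"
```

```text
the job is handed in; nothing more can be done
None
```

The job is handed in: the red arm points at the yellow mark to within about half a degree by the wrist camera, the magnifier arm is against its stop with the lens over the fin, and the gripper ended clear; I steered clear of the fin, lens and other items but did not re-measure the bystanders.

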